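Open the bench's cooling-water valve by its spokes

ROBOT

A 7-joint arm with a two-finger parallel gripper is mounted at the origin on the work surface. World frame = base frame: x ahead of the robot, y to its left, z up, the work surface at z = 0. Lengths are in m, angles in rad, forces in N, time in s.
With the tool pointing down it reaches from about 0.4 to 0.85 m from the base axis. Payload 4.5 kg.
Tool frame: the origin (TCP) lies at the very end of the fingers, on their centre line; the grasp point (between the pads) lies pinch_z behind it (pinch_z is the distance from the TCP to the grasp point, in m); z points along the fingers, y is the direction in which the jaws open and shut (so a half turn about z gives the same grasp; the last joint's range is limited). The gripper opens to 88 mm and grips with 3 to 60 N. Pads are 18 mm wide; open, the fingers measure 123 mm over their backs; the gripper's body (75 mm by 187 mm) begins 45 mm behind the grasp point.
Start: joints at [-1.081, 0.689, -0.195, 1.565, 0.157, 0.902, -0.215], TCP at [0.275, 0.561, 0.239] pointing down, gripper open.
Joint ranges: [-3.01, 3.01], [-0.46, 2.08], [-1.47, 1.51], [0.13, 2.56], [-1, 4.14], [0.04, 2.09], [-2.66, 2.66]. Speed limits (rad/s): [2.57, 2.57, 3.14, 3.14, 3.14, 3.14, 3.14].

INTERFACE

Orientations are given as [roll, pitch, yaw] about the fixed x, y, z axes, in that order (R = Rz(yaw) Ry(pitch) Rx(roll)).
In Python, from cell import sense, snapshot, close_job, outline_of, pinch_z gives the robot as it stands. The module is installed in compiled form; this text tells all that it offers.
- The arm moves only by the tool send_rows, never from a script. Its argument "steps" is a list of rows, each an object with "jaw": the closure, from 0 (fully open) to 1 (shut); "translation": the shift along the tool's x, y, z in mm, a list of three; "roll": the turn about the tool's z in degrees. In form: [{"jaw": jaw, "translation": [dx, dy, dz], "roll": roll}, ...]. A call has 1 to 20 rows; each row is the pose to reach, as a shift and turn from the pose commanded when the call began, along the tool's axes at that moment; what a row does not reach only later rows make up. A row lasts 1/10 s, in which the tool goes at most 50 mm and 8.59 degrees, less where a joint would pass 70% of its speed; a pose out of reach is approached as far as the arm can. A call with a gripper value outside its range is refused whole. The fingers move at their own pace and stop on an object; "grip_force" is the grip in N (left out, the last holds). Time passes only in rows, so rows that repeat a pose let the fingers close. It gives the time, the measured TCP pose, the force and the opening at its end, in the units of the state.
- sense(): the state, without advancing time (a new reading comes with each control period).
- snapshot(name): name is "scene" or "top"; returns a dict with "image" (480x640x3 uint8, red, green, blue), "z_map" (480x640 float32, m along the optical axis (not along the pixel's ray), 0 where there is no reading), "fx", "fy", "cx", "cy" (pixels), "R" (3x3) and "t" (3): a world point X has camera coordinates R X + t. Camera axes: x right, y down, z forward; pixel columns grow to the right and rows downward; lengths in m; the calibration is good to about 2 mm. A picture is of the moment at which its call begins.
- close_job(): hands the job in, once; it reports no verdict.
Trained networks look in a picture, given as the dict that the camera call returned (one of the last four; its "shot" number tells which), for a name from the list of things; names that differ only in an ending like _2 or _b are one class to them, and where a whole thing is asked for, a point or a joint stands for the part that bears it (a point fixed in the world has none). Each returns a list of dicts, best first, with "confidence" (0 to 1); they miss things now and then, are a little off and sometimes report something else, mostly with a low value. They report only what shows in the picture. A call takes as long as a camera call. They do not tell look-alikes from the thing itself.
- outline_of(name, picture): "pixels" (480x640 bool, what is visible of it) and "bbox" ([centre column, centre row, width, height] in pixels, round what is visible of it).
The state is a dict: "clock": time; "joints": joint angles; "joint_vel": joint speeds; "joint_efforts": joint torques, N m; "tool_pos": TCP position; "orientation": TCP orientation; "force": force on the tool from outside, world axes, zero at the start; "moment": the same for the moment, N m; "grip_width": opening from 0.0 (shut) to 1.0 (fully open).
Only numpy, scipy, OpenCV 4.12 (cv2) and the standard library are available. Lean on these libraries where they do the work, as an engineer would, in place of code of your own. Each camera call takes 0.05 s, during which the arm holds its last target.

TASK

Open the cooling-water valve, the one with the green ball-ended spokes, fully: push its spokes round counter-clockwise (seen from above), one after another from the open side of its clear splash shield, until the handle stops turning. Leave the yellow gas valve as it is, do not shift or topple the amber bottle, and let go of the handle at the end.

Things in the scene. Friction and masses are not known exactly. Their poses are not given: they have to be found in the camera images.
- water_valve: Fixed valve with green balls. Origin: on the bench under its handle's vertical axis; z up, local -x roughly to the robot. Pillar radius 32, hub 22 (top 118 mm up); 4 level spokes 12 thick, axes 105 mm up, with 20 mm end balls centred 85 mm out. A clear, dark-edged shield covers it 120 to 126 mm up, local x +17 to +112, y +-110, with a back wall: spokes can be reached from above only at x < +17.
- water_wheel (a joint): Turn of the green valve's handle, rad, counter-clockwise from above: 3.84 (220 deg) = fully open, hard stop; starts 0 (shut) to 0.45. At value q the spokes point at 30, 120, 210, 300 deg plus q, counter-clockwise from the valve's local +x; the white ball is on the 30 one (others green). Stiff: 0.35 N m plus 0.15 N m per rad/s (about 6 to 9 N at 60 mm); no spring, stays where left.
- gas_mark (a point): Centre of the white ball on the gas valve's handle, which must not turn. That valve has the same shape and size, but yellow balls and band, and stands 0.34 to 0.53 m to one side of the green one. The ball lies 85 mm from its axis, 105 mm above the bench.
- bottle: Amber glass reagent bottle with a black cap, 60 mm diameter, 125 mm tall, loose on the bench in front of the two valves. Origin: centre of its underside; z up along the bottle.
Things that resemble listed ones, but are neither listed nor needed, are in the scene too. Of the things like the bottle, leave any that is pink; of the rest the smaller one is meant.

How it is judged:
At the end, for the whole second after the job is handed in: The green valve's handle rests within 15 degrees of its fully open stop (joint above 3.58 rad); the yellow valve's white ball is within 20 mm of where it began; the amber bottle stands upright within 30 mm of where it began (value of joint water_wheel above 3.58 rad and velocity of joint water_wheel between -0.05 and 0.05 rad/s and distance of gas_mark from where it was at the start of the episode below 0.02 m and distance of bottle from where it was at the start of the episode below 0.03 m and angle between bottle's own z axis and vertical below 0.2 rad); the robot touches nothing.
It fails at once if the yellow gas valve is turned (its white ball moves more than 20 mm) (distance of gas_mark from where it was at the start of the episode above 0.02 m).
It fails at once if the amber bottle is shifted more than 30 mm or tipped over (distance of bottle from where it was at the start of the episode above 0.03 m or angle between bottle's own z axis and vertical above 0.5 rad).
It also fails if it takes over 45 s, if anything falls off the work surface, if the arm or the gripper's body presses on something with over 40 N, if the wrist force passes 120 N, or if a joint passes its speed limit or range.

## Working session

There is one attempt and no reset: what is moved stays moved. The work goes in short steps, Python scripts to look and compute and a tool call to move; the robot and the scene stay as the last step left them, time stands still between calls to the robot, and variables do not carry over. Pictures are saved under pics/ and viewed, and the job is handed in when it is done.

Besides the shell and the picture viewer there is one more tool, called after "Emit:" as a command line: name --argument value ..., lists and objects as JSON in quotes. send_rows: Moves the arm, as the interface text tells. Its arguments: {"type":"object","properties":{"steps":{"type":"array","items":{"type":"object","properties":{"jaw":{"type":"number"},"translation":{"type":"array","items":{"type":"number"}},"roll":{"type":"number"}}}},"grip_force":{"type":"number"}},"required":["steps"]}

```bash
mkdir -p pics; cat > h.py <<'E'
import numpy as np,cv2,pickle
from cell import sense,snapshot,outline_of,pinch_z
def save(p,n): cv2.imwrite('pics/'+n,p['image'][:,:,::-1])
def world(p,u,v,z=None):
    d=z if z is not None else p['z_map'][int(v),int(u)]
    c=np.array([(u-p['cx'])/p['fx']*d,(v-p['cy'])/p['fy']*d,d]); return p['R'].T@(c-p['t'])
def plane(p,u,v,h):
    r=p['R'].T@np.array([(u-p['cx'])/p['fx'],(v-p['cy'])/p['fy'],1.]); o=-p['R'].T@p['t']
    return o+r*(h-o[2])/r[2]
def proj(p,X):
    c=p['R']@np.array(X)+p['t']; return p['fx']*c[0]/c[2]+p['cx'],p['fy']*c[1]/c[2]+p['cy']
E
python3 - <<'E'
from h import *
print(sense(),pinch_z)
for n in('scene','top'):
    p=snapshot(n); save(p,n+'0.png'); pickle.dump(p,open(n+'0.pkl','wb')); print(n,-p['R'].T@p['t'])
    for k in('water_valve','water_wheel','gas_mark','bottle'):
        for o in outline_of(k,p): print(k,o['bbox'],o['confidence'])
E
```

```text
{'clock': 0.0, 'joints': array([-1.08116032,  0.68996872, -0.19452283,  1.56632733,  0.15728987,
        0.90246138, -0.21514074]), 'joint_vel': array([ 0.00177299, -0.0010063 ,  0.00072743,  0.00086298,  0.00179991,
        0.00154332,  0.00215304]), 'joint_efforts': array([-2.43571394e-04, -5.27564907e+01, -1.26680117e+00, -1.53429240e+01,
       -5.25664771e-02,  6.39781414e-03,  1.77588818e-04]), 'tool_pos': array([0.27489896, 0.56061572, 0.23792421]), 'orientation': array([-3.13982189e+00,  1.11173933e-04,  2.68579890e+00]), 'force': array([-0.12981579,  0.22942652, -0.10134399]), 'moment': array([-0.06215964,  0.02679971,  0.03413723]), 'grip_width': 0.9990144203841187} 0.0187
scene [ 0.28365526 -0.52897607  0.69506886]
water_valve [399.3, 322.0, 172.0, 176.0] 0.94
water_wheel [366.3, 335.8, 90.2, 79.6] 0.82
gas_mark [266.7, 174.3, 49.4, 47.2] 0.57
bottle [214.4, 244.6, 53.8, 85.9] 0.93
bottle [273.7, 270.8, 40.8, 65.1] 0.65
bottle [257.9, 330.6, 42.1, 63.5] 0.64
top [0.42779587 0.02471859 0.91786811]
water_valve [426.1, 203.4, 165.1, 149.4] 0.74
water_valve [173.9, 250.1, 86.5, 72.4] 0.43
water_wheel [438.3, 236.7, 94.6, 63.3] 0.8
gas_mark [174.4, 248.9, 91.0, 78.9] 0.56
bottle [374.3, 326.4, 40.4, 42.5] 0.86
bottle [310.6, 288.6, 43.5, 40.2] 0.67
bottle [260.0, 343.9, 53.4, 61.2] 0.61
```

View pics/scene0.png

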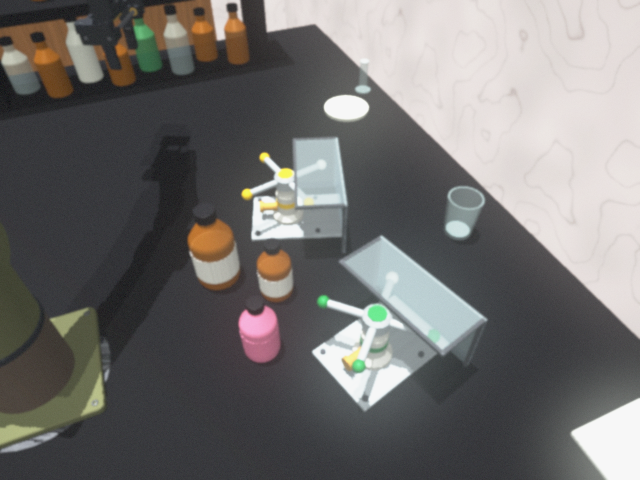

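View pics/top0.png

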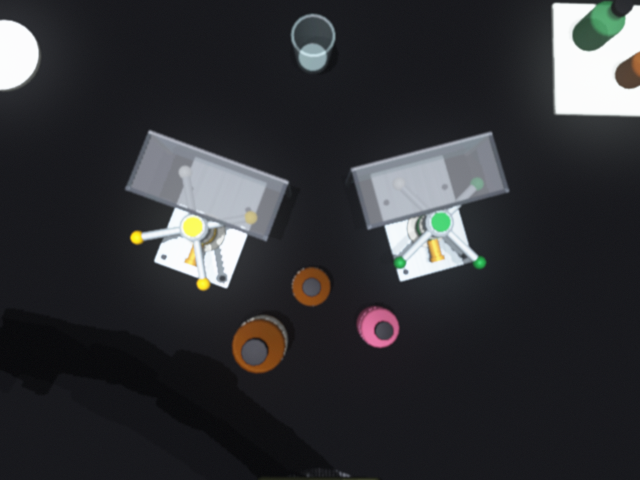

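Candidates in the top view:
- Valves: green-hubbed at (441,222), which is the one to turn. Yellow at (193,227), to be left alone.
- Bottles: small amber at (311,287), which is the one meant. Large amber at (260,345) and pink at (379,327) are look-alikes.

Next I measure positions and check a close crop.

```bash
python3 - <<'E'
from h import *
p=pickle.load(open('top0.pkl','rb')); s=pickle.load(open('scene0.pkl','rb'))
hsv=cv2.cvtColor(p['image'],cv2.COLOR_RGB2HSV)
m=cv2.inRange(hsv,(50,100,50),(85,255,255)); n,l,st,c=cv2.connectedComponentsWithStats(m)
for i in range(1,n):
    if st[i,4]>20: print('green',c[i],st[i,4],plane(p,*c[i],.118 if st[i,4]>300 else .11))
H=plane(p,441,222,.118)
for q in[(400,263),(480,263),(476,184),(400,184)]:
    d=plane(p,*q,.105)-H; print(q,plane(p,*q,.105),np.hypot(d[0],d[1]),np.degrees(np.arctan2(d[1],d[0])))
for q in[(352,170),(491,134),(508,191),(370,228)]: print('shield',q,plane(p,*q,.124),world(p,*q))
for q in[(193,227)]: print('gas',plane(p,*q,.118))
for q in[(202,284),(137,238),(185,172)]: print(plane(p,*q,.105))
for q in[(312,287),(384,330),(255,350)]: print('cap',world(p,*q),plane(p,*q,.125))
for q in[(376,314)]: print('scene hub',plane(s,*q,.118))
for q in[(323,301),(359,366),(434,335),(392,278)]: print('scene ball',plane(s,*q,.105))
a=cv2.resize(p['image'][110:370,230:530],None,fx=2.2,fy=2.2,interpolation=2); cv2.imwrite('pics/crop.png',a[:,:,::-1])
E
```

```text
green [605.0604534   19.54282116] 794 [ 0.83618194 -0.43129877  0.118     ]
green [440.44160584 221.59489051] 274 [ 0.51562305 -0.17482144  0.11      ]
green [479.6        262.68275862] 145 [ 0.45455555 -0.23414857  0.11      ]
green [398.86607143 262.3125    ] 112 [ 0.45301911 -0.11199601  0.11      ]
(400, 263) [ 0.45216813 -0.11456621  0.105     ] 0.08566329362781194 136.3581641408831
(480, 263) [ 0.45425116 -0.23635916  0.105     ] 0.08670013888488039 -133.70838313615712
(476, 184) [ 0.57516966 -0.23098745  0.105     ] 0.08369933595678354 -43.20445672616227
(400, 184) [ 0.57265733 -0.11395396  0.105     ] 0.0836058068154406 45.59857692298222
shield (352, 170) [ 0.58881388 -0.03876459  0.124     ] [ 0.58869049 -0.03871595  0.12460834]
shield (491, 134) [ 0.64853121 -0.24832268  0.124     ] [ 0.648151   -0.24785237  0.1253674 ]
shield (508, 191) [ 0.56215941 -0.27331084  0.124     ] [ 0.56169058 -0.27227092  0.12677006]
shield (370, 228) [ 0.50254693 -0.06648406  0.124     ] [ 0.50238632 -0.0662881   0.12570577]
gas [0.49961039 0.19479819 0.118     ]
[0.41588252 0.18126286 0.105     ]
[0.48270988 0.28000851 0.105     ]
[0.58398114 0.21250658 0.105     ]
cap [0.41433482 0.01769432 0.12335842] [0.41436263 0.01770883 0.125     ]
cap [ 0.3536291  -0.08831998  0.12436537] [ 0.35368842 -0.08822957  0.125     ]
cap [0.32815102 0.09439762 0.16655901] [0.32263912 0.09825196 0.125     ]
scene hub [ 0.51481967 -0.17516011  0.118     ]
scene ball [ 0.45601471 -0.11376812  0.105     ]
scene ball [ 0.45851484 -0.23600835  0.105     ]
scene ball [ 0.58043957 -0.23285159  0.105     ]
scene ball [ 0.57595963 -0.1142486   0.105     ]
```

View pics/crop.png

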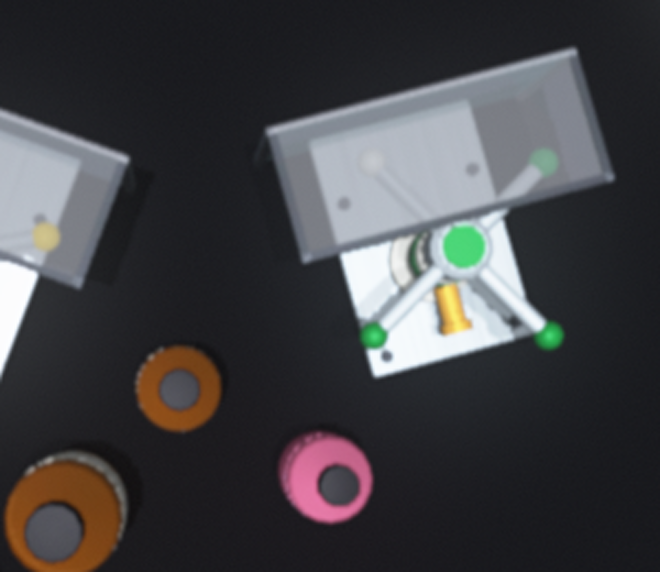

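The crop confirms the green-hubbed valve. The white ball is under the shield, at world angle about 46°, with valve yaw about 16°, so q≈0. Two strokes will do it: first push the green spoke at world 136°, then the white spoke that follows it.

```bash
cat >> h.py <<'E'
from scipy.spatial.transform import Rotation as Ro
HUB=np.array([.515,-.175])
def rel(targets):  # list of (x,y,z,yawdeg)
    s=sense(); R=Ro.from_euler('xyz',s['orientation']).as_matrix(); y0=np.degrees(s['orientation'][2])
    print('at',s['tool_pos'].round(4),'yaw',round(y0,1),'t',s['clock'])
    for x,y,z,w in targets:
        d=R.T@(np.array([x,y,z])-s['tool_pos'])*1000; print(d.round(0).astype(int).tolist(),round(y0-w,1))
def push(spoke,off,z,r=.055):  # spoke world deg; tool pose behind it, off = clockwise offset
    a=np.radians(spoke);u=np.array([np.cos(a),np.sin(a)]);v=np.array([u[1],-u[0]])
    p=HUB+r*u+off*v; return (*p,z,spoke-90)
E
python3 - <<'E'
from h import *
rel([(.42,.3,.24,120),push(136,.02,.2),push(136,.02,.09)])
E
```

```text
at [0.2751 0.5612 0.2387] yaw 153.9 t 0.5
[-245, -171, -1] 33.9
[-493, -520, 39] 107.9
[-493, -520, 149] 107.9
```

Emit:
send_rows --steps '[{"jaw": 1, "translation": [-245, -171, 0], "roll": 34}, {"jaw": 1, "translation": [-245, -171, 0], "roll": 34}, {"jaw": 1, "translation": [-245, -171, 0], "roll": 34}, {"jaw": 1, "translation": [-245, -171, 0], "roll": 34}, {"jaw": 1, "translation": [-245, -171, 0], "roll": 50}, {"jaw": 1, "translation": [-245, -171, 0], "roll": 60}, {"jaw": 1, "translation": [-493, -520, 20], "roll": 108}, {"jaw": 1, "translation": [-493, -520, 20], "roll": 108}, {"jaw": 1, "translation": [-493, -520, 20], "roll": 108}, {"jaw": 1, "translation": [-493, -520, 20], "roll": 108}, {"jaw": 1, "translation": [-493, -520, 20], "roll": 108}, {"jaw": 1, "translation": [-493, -520, 20], "roll": 108}, {"jaw": 1, "translation": [-493, -520, 20], "roll": 108}, {"jaw": 1, "translation": [-493, -520, 20], "roll": 108}, {"jaw": 1, "translation": [-493, -520, 20], "roll": 108}, {"jaw": 1, "translation": [-493, -520, 20], "roll": 108}, {"jaw": 1, "translation": [-493, -520, 20], "roll": 108}, {"jaw": 1, "translation": [-493, -520, 20], "roll": 108}]'

```text
clock: 2.3
tool_pos: [0.4889, -0.121, 0.2186]
orientation: [-3.14, -0.001, 0.803]
force: [0.1, 0.7, 0.2]
grip_width: 0.006
```

```bash
python3 - <<'E'
from h import *
print(sense()['joints'],sense()['orientation'])
rel([push(136,.02,.2),push(136,.02,.09)])
p=snapshot('scene'); save(p,'s1.png')
E
```

```text
[ 0.00492165  0.57378064  0.23338356  1.96197847 -0.21680278  0.63008538
 -0.38943495] [-3.14047231e+00 -7.31785224e-04  8.03188600e-01]
at [ 0.4889 -0.121   0.2186] yaw 46.0 t 2.3
[-1, 1, 19] 0.0
[-1, 1, 129] 0.0
```

View pics/s1.png

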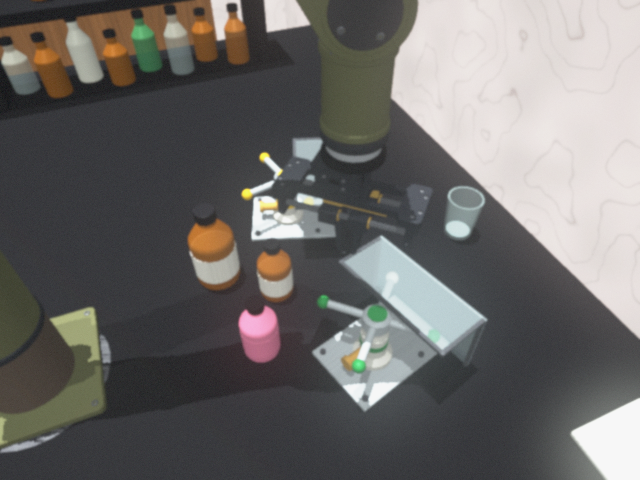

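```bash
python3 - <<'E'
from h import *
p=snapshot('scene'); print(proj(p,sense()['tool_pos']), proj(p,sense()['tool_pos']+[0,0,.064]))
a=cv2.resize(p['image'][130:300,220:480],None,fx=3,fy=3,interpolation=2); cv2.imwrite('pics/c1.png',a[:,:,::-1])
t=snapshot('top');save(t,'t1.png')
E
```

```text
(np.float64(346.8039713624089), np.float64(247.00351065379073)) (np.float64(348.4546093378188), np.float64(212.49441397273108))
```

View pics/c1.png

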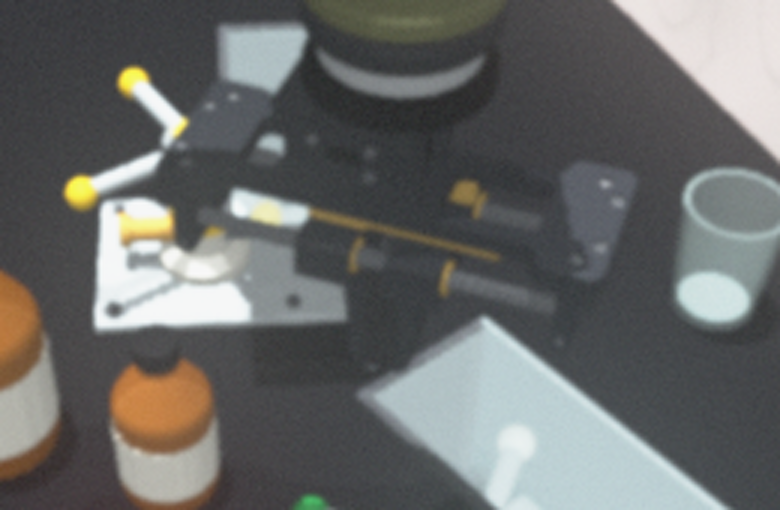

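View pics/t1.png

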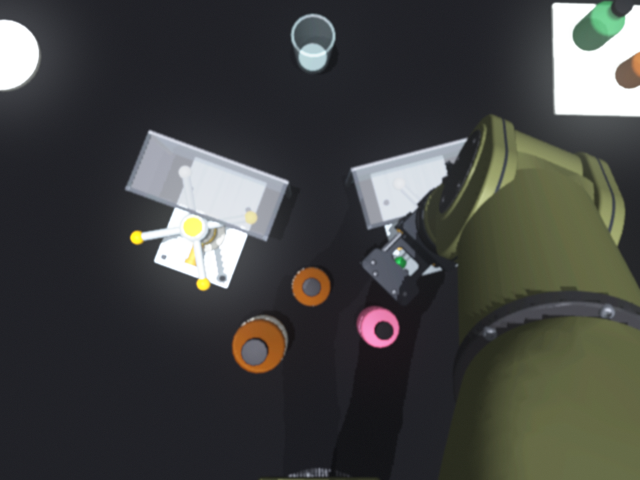

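The gripper is above the green valve as intended; its tip is at about (347,247) in the scene view. I'll descend beside the spoke.

Emit:
send_rows --steps '[{"jaw": 1, "translation": [-1, 1, 40], "roll": 0}, {"jaw": 1, "translation": [-1, 1, 70], "roll": 0}, {"jaw": 1, "translation": [-1, 1, 90], "roll": 0}, {"jaw": 1, "translation": [-1, 1, 105], "roll": 0}, {"jaw": 1, "translation": [-1, 1, 118], "roll": 0}, {"jaw": 1, "translation": [-1, 1, 129], "roll": 0}, {"jaw": 1, "translation": [-1, 1, 129], "roll": 0}]'

```text
clock: 3.15
tool_pos: [0.4883, -0.1232, 0.0887]
orientation: [-3.14, 0.001, 0.802]
force: [-1.2, -0.7, 0.0]
grip_width: -0.0
```

```bash
python3 - <<'E'
from h import *
p=snapshot('scene'); 
a=cv2.resize(p['image'][210:410,280:500],None,fx=3,fy=3,interpolation=2); cv2.imwrite('pics/c2.png',a[:,:,::-1])
rel([push(a,.013,.09) for a in range(138,204,4)])
E
```

```text
at [ 0.4887 -0.1235  0.0894] yaw 45.9 t 3.2
[-8, -1, -1] -2.1
[-12, -1, -1] -6.1
[-16, -2, -1] -10.1
[-19, -2, -1] -14.1
[-23, -2, -1] -18.1
[-27, -1, -1] -22.1
[-31, 0, -1] -26.1
[-35, 1, -1] -30.1
[-39, 2, -1] -34.1
[-42, 3, -1] -38.1
[-46, 5, -1] -42.1
[-49, 7, -1] -46.1
[-53, 9, -1] -50.1
[-56, 12, -1] -54.1
[-59, 15, -1] -58.1
[-61, 17, -1] -62.1
[-64, 21, -1] -66.1
```

View pics/c2.png

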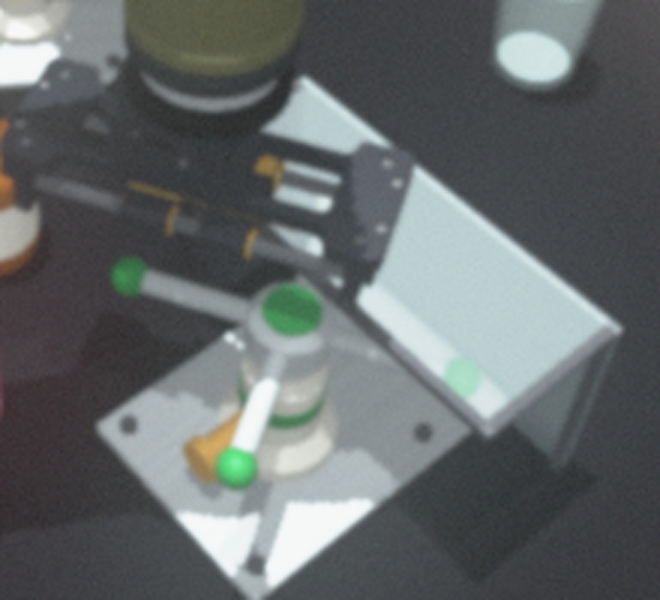

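Emit:
send_rows --steps '[{"jaw": 1, "translation": [-8, -1, -1], "roll": -2}, {"jaw": 1, "translation": [-12, -1, -1], "roll": -6}, {"jaw": 1, "translation": [-16, -2, -1], "roll": -10}, {"jaw": 1, "translation": [-19, -2, -1], "roll": -14}, {"jaw": 1, "translation": [-23, -2, -1], "roll": -18}, {"jaw": 1, "translation": [-27, -1, -1], "roll": -22}, {"jaw": 1, "translation": [-31, 0, -1], "roll": -26}, {"jaw": 1, "translation": [-35, 1, -1], "roll": -30}, {"jaw": 1, "translation": [-39, 2, -1], "roll": -34}, {"jaw": 1, "translation": [-42, 3, -1], "roll": -38}, {"jaw": 1, "translation": [-46, 5, -1], "roll": -42}, {"jaw": 1, "translation": [-49, 7, -1], "roll": -46}, {"jaw": 1, "translation": [-53, 9, -1], "roll": -50}, {"jaw": 1, "translation": [-56, 12, -1], "roll": -54}, {"jaw": 1, "translation": [-59, 15, -1], "roll": -58}, {"jaw": 1, "translation": [-61, 17, -1], "roll": -62}, {"jaw": 1, "translation": [-64, 21, -1], "roll": -66}]'

```text
clock: 4.9
tool_pos: [0.4602, -0.1797, 0.0911]
orientation: [3.139, -0.005, 1.963]
force: [1.3, 11.6, -2.8]
grip_width: 0.002
```

```bash
python3 - <<'E'
from h import *
p=snapshot('scene'); 
a=cv2.resize(p['image'][170:410,200:500],None,fx=2.5,fy=2.5,interpolation=2); cv2.imwrite('pics/c3.png',a[:,:,::-1])
rel([push(a,.013,.09) for a in range(206,275,4)])
print(sense()['joints'])
E
```

```text
at [ 0.4604 -0.1809  0.0912] yaw 112.6 t 4.95
[-6, -3, 1] -3.4
[-10, -4, 1] -7.4
[-14, -4, 1] -11.4
[-18, -4, 1] -15.4
[-21, -4, 1] -19.4
[-25, -3, 1] -23.4
[-29, -2, 1] -27.4
[-33, -1, 1] -31.4
[-37, 0, 1] -35.4
[-40, 2, 1] -39.4
[-44, 4, 1] -43.4
[-47, 6, 1] -47.4
[-50, 8, 1] -51.4
[-53, 11, 1] -55.4
[-56, 13, 1] -59.4
[-59, 16, 1] -63.4
[-61, 20, 1] -67.4
[-63, 23, 1] -71.4
[ 0.35982342  0.77765057 -0.12295419  2.07425767  0.27531222  0.30374264
  0.40271644]
```

View pics/c3.png

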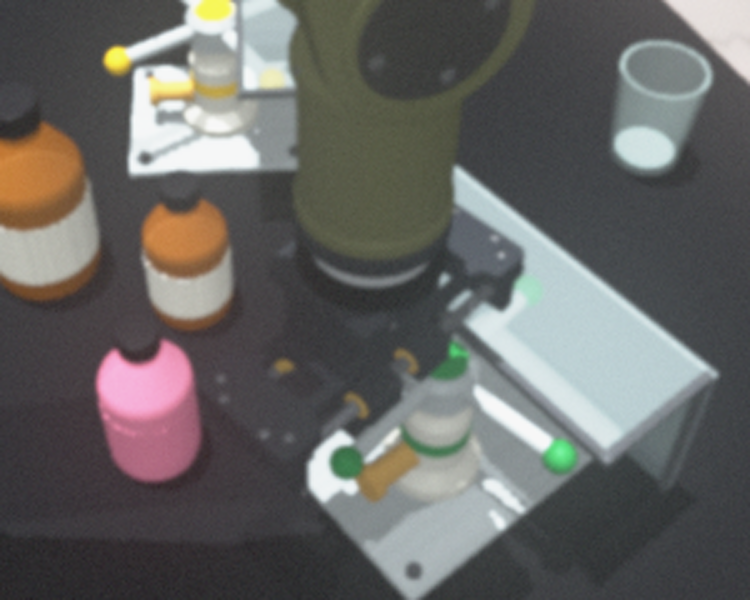

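Spoke has gone round about 65°, with the gripper clear of shield and bottles. I'll carry on with stroke 1.

Emit:
send_rows --steps '[{"jaw": 1, "translation": [-4, -3, 1], "roll": -4}, {"jaw": 1, "translation": [-8, -4, 1], "roll": -8}, {"jaw": 1, "translation": [-12, -4, 1], "roll": -12}, {"jaw": 1, "translation": [-16, -4, 1], "roll": -16}, {"jaw": 1, "translation": [-20, -4, 1], "roll": -20}, {"jaw": 1, "translation": [-24, -3, 1], "roll": -24}, {"jaw": 1, "translation": [-28, -2, 1], "roll": -28}, {"jaw": 1, "translation": [-32, -1, 1], "roll": -32}, {"jaw": 1, "translation": [-36, 0, 1], "roll": -36}, {"jaw": 1, "translation": [-40, 2, 1], "roll": -40}, {"jaw": 1, "translation": [-43, 4, 1], "roll": -44}, {"jaw": 1, "translation": [-47, 6, 1], "roll": -48}, {"jaw": 1, "translation": [-50, 8, 1], "roll": -52}, {"jaw": 1, "translation": [-53, 11, 1], "roll": -56}, {"jaw": 1, "translation": [-56, 13, 1], "roll": -60}, {"jaw": 1, "translation": [-59, 16, 1], "roll": -64}, {"jaw": 1, "translation": [-61, 20, 1], "roll": -68}, {"jaw": 1, "translation": [-63, 23, 1], "roll": -71}]'

```text
clock: 6.75
tool_pos: [0.5007, -0.2342, 0.0898]
orientation: [-3.142, -0.007, -3.088]
force: [-6.2, 4.3, 2.4]
grip_width: 0.003
```

```bash
python3 - <<'E'
from h import *
p=snapshot('scene'); 
a=cv2.resize(p['image'][170:410,200:500],None,fx=2.5,fy=2.5,interpolation=2); cv2.imwrite('pics/c4.png',a[:,:,::-1])
rel([push(272,.022,.09),push(272,.022,.15)])
print(sense()['joints'])
E
```

```text
at [ 0.5016 -0.2344  0.0898] yaw -176.8 t 6.8
[6, 4, 0] -358.8
[7, 4, -60] -358.8
[ 0.63565762  0.85982532 -0.48553071  1.88440195  0.70444564  0.58089815
  1.31076311]
```

View pics/c4.png

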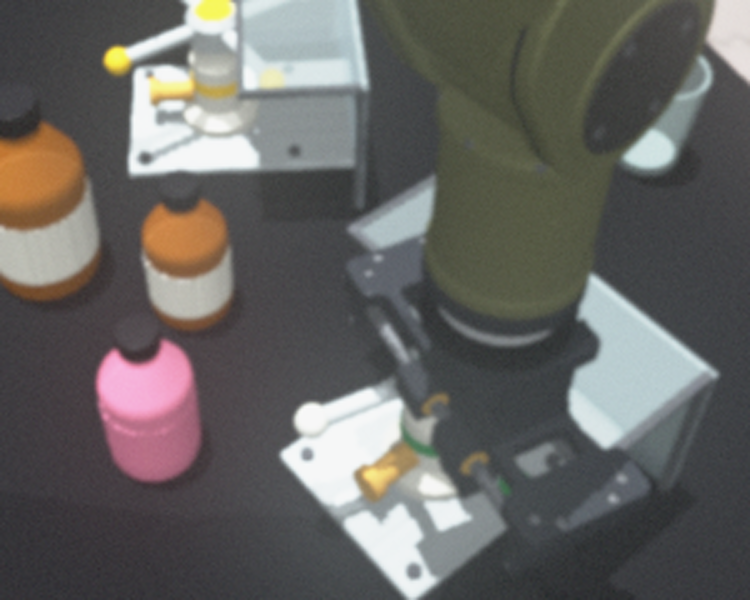

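The white ball has come round to scene pixel (325,338). I'll back off and lift.

Emit:
send_rows --steps '[{"jaw": 1, "translation": [7, 3, 0], "roll": 0}, {"jaw": 1, "translation": [8, 3, 0], "roll": 0}, {"jaw": 1, "translation": [8, 3, -40], "roll": 0}, {"jaw": 1, "translation": [8, 3, -70], "roll": 0}, {"jaw": 1, "translation": [8, 3, -70], "roll": 0}]'

```text
clock: 7.3
tool_pos: [0.4989, -0.2328, 0.1637]
orientation: [-3.138, 0.008, -3.092]
force: [0.8, -0.2, -0.8]
grip_width: 0.004
```

```bash
python3 - <<'E'
from h import *
p=snapshot('scene'); save(p,'s5.png')
b=plane(p,325,338,.105)[:2]-HUB; a=np.degrees(np.arctan2(b[1],b[0])); print(b,np.hypot(*b),a)
rel([push(a,.022,.16),push(a,.022,.09)])
E
```

```text
[-0.08208608 -0.00134371] 0.08209707716472943 -179.06217858332997
at [ 0.4976 -0.2327  0.1618] yaw -177.1 t 7.35
[34, 81, 1] 91.9
[34, 81, 71] 91.9
```

View pics/s5.png

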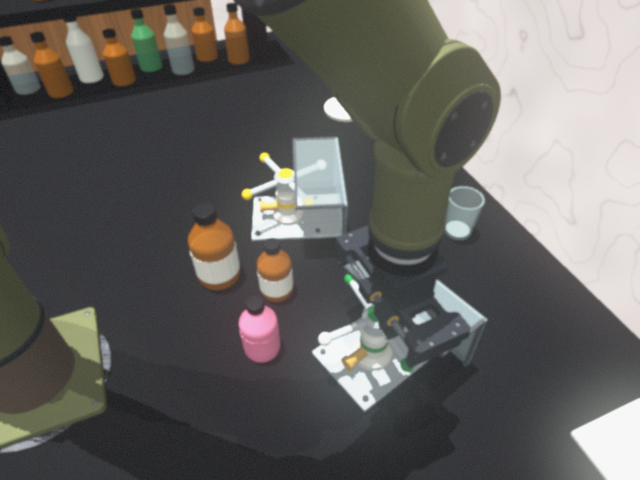

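The white spoke is now at world 181°, so q≈135°. Next I move behind it.

Emit:
send_rows --steps '[{"jaw": 1, "translation": [34, 81, 0], "roll": 92}, {"jaw": 1, "translation": [34, 81, 0], "roll": 92}, {"jaw": 1, "translation": [34, 81, 0], "roll": 92}, {"jaw": 1, "translation": [34, 81, 0], "roll": 92}, {"jaw": 1, "translation": [34, 81, 0], "roll": 92}, {"jaw": 1, "translation": [34, 81, 0], "roll": 92}, {"jaw": 1, "translation": [34, 81, 0], "roll": 92}, {"jaw": 1, "translation": [34, 81, 0], "roll": 92}, {"jaw": 1, "translation": [34, 81, 0], "roll": 92}, {"jaw": 1, "translation": [34, 81, 0], "roll": 92}, {"jaw": 1, "translation": [34, 81, 0], "roll": 92}, {"jaw": 1, "translation": [34, 81, 0], "roll": 92}, {"jaw": 1, "translation": [34, 81, 25], "roll": 92}, {"jaw": 1, "translation": [34, 81, 50], "roll": 92}, {"jaw": 1, "translation": [34, 81, 71], "roll": 92}, {"jaw": 1, "translation": [34, 81, 71], "roll": 92}]'

```text
clock: 8.95
tool_pos: [0.4562, -0.1524, 0.0864]
orientation: [-3.136, -0.001, 1.589]
force: [0.2, 0.5, 0.7]
grip_width: 0.005
```

```bash
python3 - <<'E'
from h import *
p=snapshot('scene'); 
a=cv2.resize(p['image'][170:410,200:500],None,fx=2.5,fy=2.5,interpolation=2); cv2.imwrite('pics/c6.png',a[:,:,::-1])
rel([push(a,.013,.09) for a in range(184,257,4)])
E
```

```text
at [ 0.457  -0.1526  0.0877] yaw 91.0 t 9.0
[-13, 2, -2] -3.0
[-17, 1, -2] -7.0
[-21, 1, -2] -11.0
[-25, 1, -2] -15.0
[-29, 1, -2] -19.0
[-33, 2, -2] -23.0
[-37, 3, -2] -27.0
[-41, 4, -2] -31.0
[-44, 5, -2] -35.0
[-48, 7, -2] -39.0
[-51, 9, -2] -43.0
[-55, 11, -2] -47.0
[-58, 13, -2] -51.0
[-61, 15, -2] -55.0
[-64, 18, -2] -59.0
[-67, 21, -2] -63.0
[-69, 24, -2] -67.0
[-71, 27, -2] -71.0
[-73, 31, -2] -75.0
```

View pics/c6.png

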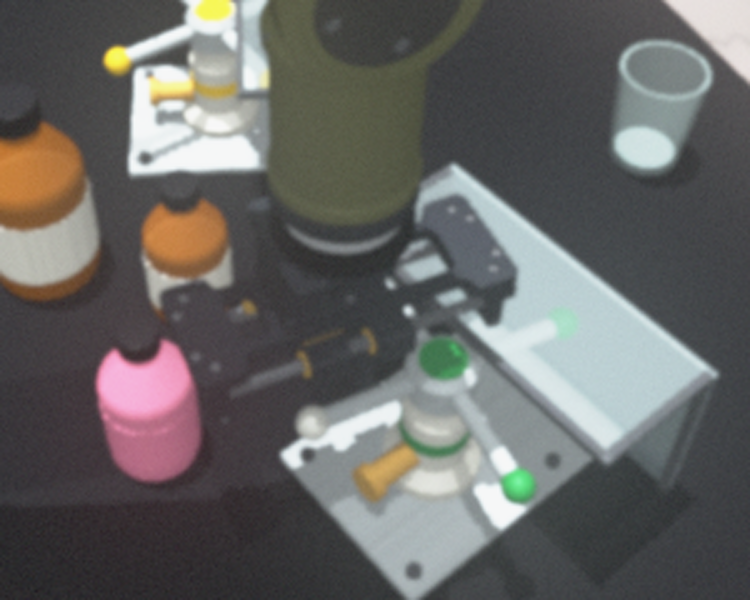

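The tool is behind the white spoke, whose ball is at (312,422) in the crop. Starting the second push.

Emit:
send_rows --steps '[{"jaw": 1, "translation": [-7, 2, -2], "roll": 0}, {"jaw": 1, "translation": [-13, 2, -2], "roll": -3}, {"jaw": 1, "translation": [-17, 1, -2], "roll": -7}, {"jaw": 1, "translation": [-21, 1, -2], "roll": -11}, {"jaw": 1, "translation": [-25, 1, -2], "roll": -15}, {"jaw": 1, "translation": [-29, 1, -2], "roll": -19}, {"jaw": 1, "translation": [-33, 2, -2], "roll": -23}, {"jaw": 1, "translation": [-37, 3, -2], "roll": -27}, {"jaw": 1, "translation": [-41, 4, -2], "roll": -31}, {"jaw": 1, "translation": [-44, 5, -2], "roll": -35}, {"jaw": 1, "translation": [-48, 7, -2], "roll": -39}, {"jaw": 1, "translation": [-51, 9, -2], "roll": -43}, {"jaw": 1, "translation": [-55, 11, -2], "roll": -47}, {"jaw": 1, "translation": [-58, 13, -2], "roll": -51}, {"jaw": 1, "translation": [-61, 15, -2], "roll": -55}, {"jaw": 1, "translation": [-64, 18, -2], "roll": -59}, {"jaw": 1, "translation": [-67, 21, -2], "roll": -63}, {"jaw": 1, "translation": [-69, 24, -2], "roll": -67}]'

```text
clock: 10.8
tool_pos: [0.4802, -0.2187, 0.0912]
orientation: [3.141, -0.006, 2.762]
force: [-5.5, 8.0, 0.2]
grip_width: 0.004
```

```bash
python3 - <<'E'
from h import *
p=snapshot('scene'); 
a=cv2.resize(p['image'][170:410,200:500],None,fx=2.5,fy=2.5,interpolation=2); cv2.imwrite('pics/c7.png',a[:,:,::-1])
rel([push(a,.013,.09) for a in range(250,275,3)])
E
```

```text
at [ 0.4808 -0.2194  0.0912] yaw 158.4 t 10.85
[-4, -2, 1] -1.6
[-7, -2, 1] -4.6
[-10, -2, 1] -7.6
[-13, -3, 1] -10.6
[-16, -3, 1] -13.6
[-19, -3, 1] -16.6
[-22, -2, 1] -19.6
[-25, -2, 1] -22.6
[-27, -1, 1] -25.6
```

View pics/c7.png

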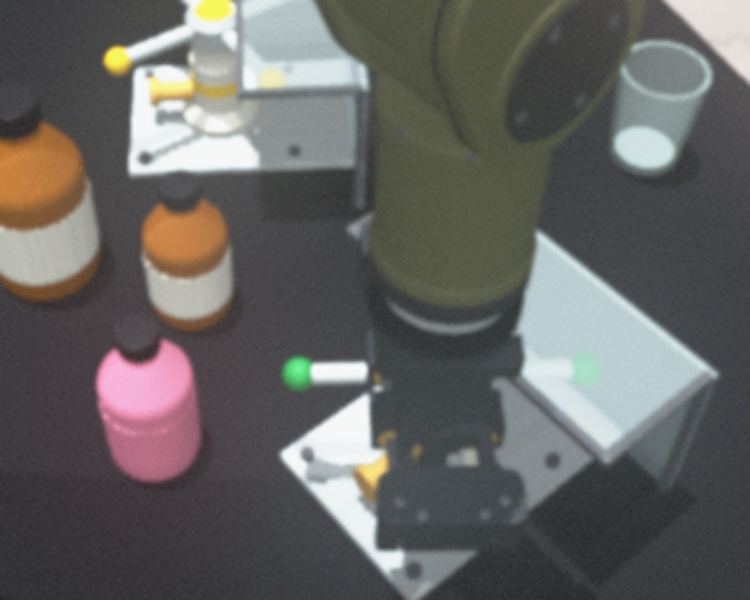

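Emit:
send_rows --steps '[{"jaw": 1, "translation": [-3, -2, 1], "roll": -2}, {"jaw": 1, "translation": [-6, -2, 1], "roll": -5}, {"jaw": 1, "translation": [-9, -2, 1], "roll": -8}, {"jaw": 1, "translation": [-12, -3, 1], "roll": -11}, {"jaw": 1, "translation": [-15, -3, 1], "roll": -14}, {"jaw": 1, "translation": [-17, -3, 1], "roll": -17}, {"jaw": 1, "translation": [-17, -3, 1], "roll": -17}]'

```text
clock: 11.55
tool_pos: [0.4947, -0.2299, 0.0903]
orientation: [3.141, -0.005, 3.055]
force: [-5.6, 4.7, -0.2]
grip_width: 0.007
```

```bash
python3 - <<'E'
from h import *
print(sense()['force'])
p=snapshot('scene'); 
a=cv2.resize(p['image'][170:410,200:500],None,fx=2.5,fy=2.5,interpolation=2); cv2.imwrite('pics/c8.png',a[:,:,::-1])
rel([push(a,.013,.09) for a in range(264,275,3)])
E
```

```text
[-5.55359294  4.68581042 -0.21625359]
at [ 0.4947 -0.2298  0.0903] yaw 175.0 t 11.6
[-1, 2, 0] 1.0
[-4, 1, 0] -2.0
[-7, 0, 0] -5.0
[-10, 0, 0] -8.0
```

View pics/c8.png

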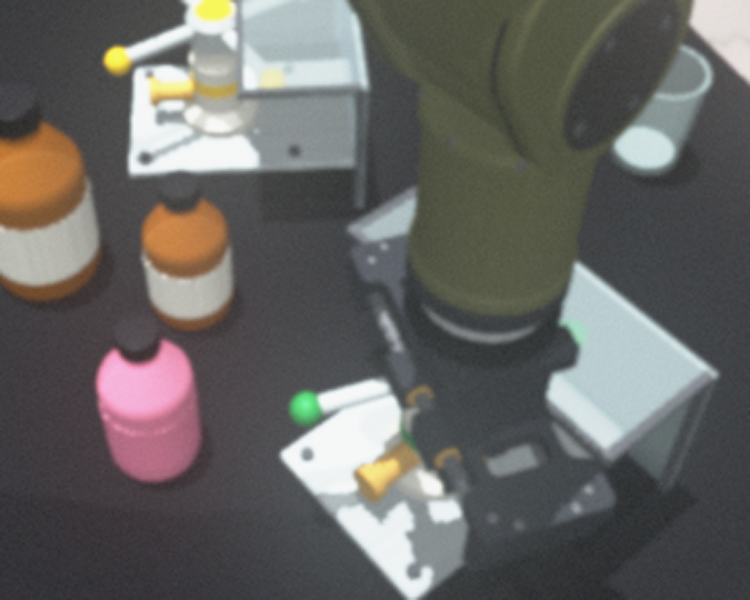

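The trailing green ball at crop (304,408) suggests the handle is near its stop. I'll press on gently until the force rises.

Emit:
send_rows --steps '[{"jaw": 1, "translation": [-2, 0, 0], "roll": -1}, {"jaw": 1, "translation": [-4, 0, 0], "roll": -2}, {"jaw": 1, "translation": [-5, 0, 0], "roll": -3}, {"jaw": 1, "translation": [-5, 0, 0], "roll": -3}]'

```text
clock: 12.0
tool_pos: [0.495, -0.2306, 0.0901]
orientation: [-3.141, -0.014, 3.105]
force: [-15.5, 6.1, 8.0]
grip_width: 0.002
```

```bash
python3 - <<'E'
from h import *
p=snapshot('scene'); save(p,'s9.png')
hsv=cv2.cvtColor(p['image'],cv2.COLOR_RGB2HSV)
m=cv2.inRange(hsv,(50,100,50),(85,255,255)); m[:300]=0; n,l,st,c=cv2.connectedComponentsWithStats(m)
for i in range(1,n):
    if st[i,4]>20:
        b=plane(p,*c[i],.105)[:2]-HUB; print(c[i],st[i,4],np.hypot(*b),np.degrees(np.arctan2(b[1],b[0])))
rel([])
E
```

```text
[321.62992126 333.03149606] 127 0.08373251878486214 174.27957065788993
at [ 0.495  -0.2306  0.0901] yaw 177.9 t 12.05
```

The tool stopped moving while force rose from 7 to 17 N. The trailing spoke is at 174°, so q≈218–220° and this is the hard stop. Backing off and lifting.

Emit:
send_rows --steps '[{"jaw": 1, "translation": [5, 0, 0], "roll": 0}, {"jaw": 1, "translation": [10, 1, 0], "roll": 0}, {"jaw": 1, "translation": [10, 1, 0], "roll": 0}, {"jaw": 1, "translation": [10, 1, -40], "roll": 0}, {"jaw": 1, "translation": [10, 1, -80], "roll": 0}, {"jaw": 1, "translation": [10, 1, -120], "roll": 0}, {"jaw": 1, "translation": [30, 60, -160], "roll": 0}, {"jaw": 1, "translation": [30, 60, -160], "roll": 0}, {"jaw": 1, "translation": [30, 60, -160], "roll": 0}]'

```text
clock: 12.95
tool_pos: [0.4766, -0.1674, 0.2528]
orientation: [-3.141, 0.006, 3.109]
force: [-0.0, 0.1, 0.6]
grip_width: 0.004
```

```bash
python3 - <<'E'
from h import *
s=sense();print(s['force'],s['tool_pos'],s['joint_vel'].round(3))
p0=pickle.load(open('scene0.pkl','rb'))
p=snapshot('scene'); save(p,'s10.png')
for q in (p0,p):
  hsv=cv2.cvtColor(q['image'],cv2.COLOR_RGB2HSV)
  for nm,lo,hi in(('g',(50,100,50),(85,255,255)),('y',(22,120,100),(35,255,255)),('amber',(8,150,60),(18,255,220))):
    m=cv2.inRange(hsv,lo,hi); m[:130]=0; n,l,st,c=cv2.connectedComponentsWithStats(m)
    for i in range(1,n):
      if st[i,4]>30:
        b=plane(q,*c[i],.105)[:2]-HUB; print(nm,c[i].round(1),st[i,4],np.hypot(*b).round(4),np.degrees(np.arctan2(b[1],b[0])).round(1))
E
```

```text
[-0.00368598  0.05731996  0.58248913] [ 0.47664358 -0.16744972  0.25282084] [ 0.024  0.058  0.077 -0.017  0.042 -0.006  0.018]
g [322.2 300.4] 104 0.0866 133.6
g [377.  313.1] 221 0.0113 50.6
g [358.3 365.2] 103 0.0823 -133.6
y [263.1 155.8] 61 0.4609 93.5
y [285.1 172.6] 101 0.388 90.7
y [246.2 193.8] 94 0.3673 105.1
y [278.6 205.9] 74 0.3015 99.5
amber [208.8 239.3] 1199 0.3234 126.0
amber [271.8 263.9] 486 0.1966 123.1
amber [213.5 286.4] 37 0.2594 143.2
g [377.1 313.1] 193 0.0113 50.1
g [321.6 333.2] 128 0.0838 174.4
y [263.  155.7] 63 0.4612 93.5
y [285.2 172.5] 102 0.3881 90.7
y [246.2 193.9] 96 0.3671 105.1
y [279.9 205.8] 77 0.3003 99.1
amber [208.9 239.2] 1184 0.3234 126.0
amber [272.3 263.9] 519 0.1959 123.0
amber [213.9 286.1] 35 0.2589 143.1
```

View pics/s10.png

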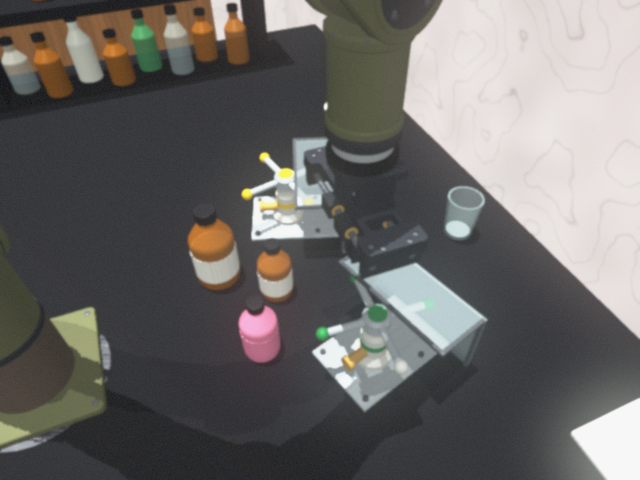

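The spoke now at 174.4° began at about -43°, so the handle has turned about 218°. The yellow valve and the amber bottle are unchanged to about 1 px. I'll settle and hand in.

Emit:
send_rows --steps '[{"jaw": 1, "translation": [0, 0, 0], "roll": 0}, {"jaw": 1, "translation": [0, 0, 0], "roll": 0}, {"jaw": 1, "translation": [0, 0, 0], "roll": 0}]'

```text
clock: 13.3
tool_pos: [0.4748, -0.171, 0.2488]
orientation: [3.141, -0.001, 3.103]
force: [0.7, -0.5, 0.2]
grip_width: 0.005
```

```bash
python3 -c "
from cell import sense,close_job
s=sense();print(s['clock'],s['force'],s['tool_pos']);print(close_job())"
```

```text
13.3 [ 0.72209441 -0.47187654  0.19213995] [ 0.47483442 -0.17098531  0.24884402]
the job is handed in; nothing more can be done
None
```

The green cooling-water valve is open to its stop, and I handed the job in at 13.3 s. I turned it counter-clockwise in two strokes with the closed fingers: about 135° on the first green spoke, then the rest on the white-ball spoke.

- **Stop reached:** the tool stopped moving while the contact force rose from 7 to 17 N. The spokes measured about 218° of turn against the 220° stop; I put the 2° gap down to camera error. 205° is enough to pass.
- **Handle released:** I backed the fingers off and lifted them to 0.25 m. The measured force was then under 1 N.
- **Yellow gas valve and amber bottle:** in the last picture both were within about 1 px of where they began. The gas valve's white ball was not measured on its own; I judged it from the yellow balls.

No check failed, and the job hand-in reports no verdict.

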